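Load the drip grille into the bench press and work its treadle

ROBOT

A 7-joint arm with a two-finger parallel gripper is mounted at the origin on the work surface. World frame = base frame: x ahead of the robot, y to its left, z up, the work surface at z = 0. Lengths are in m, angles in rad, forces in N, time in s.
With the tool pointing down it reaches from about 0.4 to 0.875 m from the base axis. Payload 19.3 kg.
Tool frame: the origin (TCP) lies between the finger pads; the fingertips stand bot.tcp_to_tips ahead of it and the grasp point (between the pads) lies 3 mm ahead of it (bot.tcp_to_tips is the distance from the TCP to the fingertips, in m); x points along the fingers, y is the direction in which the jaws open and shut, and the axes are right-handed (so a half turn about x gives the same grasp; the last joint's range is limited). The gripper opens to 85 mm and grips with 20 to 120 N. Pads are 22 mm wide; open, the fingers measure 114 mm over their backs; the gripper's body (76 mm by 85 mm) begins 54 mm behind the grasp point. The pads swing forward as they close: fully open they stand 13 mm farther back than shut.
Start: joints at [-1.194, 0.521, -0.036, 1.599, 0.021, 1.021, -0.113], TCP at [0.27, 0.564, 0.253] pointing down, gripper open.
Joint ranges: [-2.91, 2.91], [-0.3, 2.13], [-1.5, 1.42], [0.17, 2.43], [-1.26, 4.41], [0.16, 1.93], [-2.52, 2.52]. Speed limits (rad/s): [1.89, 1.89, 2.39, 2.39, 3.01, 3.01, 3.01].

INTERFACE

Orientations are given as [roll, pitch, yaw] about the fixed x, y, z axes, in that order (R = Rz(yaw) Ry(pitch) Rx(roll)).
In Python, from workcell import bot, eyes gives the robot as it stands. The module is installed in compiled form; this text tells all that it offers.
- The arm moves only by the tool step_arm, never from a script. Its argument "targets" is a list that holds one entry, the list of rows, each a list of 7 numbers: the shift along the tool's x, y, z in cm, then the turn, a rotation vector about the tool's x, y, z in rad, then the opening, from 0 (shut) to 1 (fully open). A call has 1 to 10 rows; each row is the pose to reach, as a shift and turn from the pose measured when the call began, along the tool's axes at that moment; what a row does not reach only later rows make up. A row lasts 1/10 s, in which the tool goes at most 50 mm and 8.59 degrees, less where a joint would pass 70% of its speed; a pose out of reach is approached as far as the arm can. A call with a gripper value outside its range is refused whole. The fingers move at their own pace and stop on an object; "grip_force" is the grip in N (left out, the last holds). Time passes only in rows, so rows that repeat a pose let the fingers close. It gives the time, the measured TCP pose, the force and the opening at its end, in the units of the state.
- bot.observe(): the state, without advancing time (a new reading comes with each control period).
- eyes.grab_frame(name): name is "scene" or "top"; returns the picture (384x512x3 uint8, red, green, blue); there is no depth.
- eyes.get_calibration(name): a dict with "fx", "fy", "cx", "cy" (pixels), "camera_from_world" (4x4, takes a point from world to camera coordinates). Camera axes: x right, y down, z forward; pixel columns grow to the right and rows downward; lengths in m; the calibration is good to about 2 mm. A picture is of the moment at which its call begins. get_calibration takes no time and is no camera call.
- bot.job_done(): hands the job in, once; it reports no verdict.
The state is a dict: "clock": time; "qpos": joint angles; "qd": joint speeds; "joint_efforts": joint torques, N m; "position": TCP position; "tool_rot": TCP orientation; "force": force on the tool from outside, world axes, zero at the start; "moment": the same for the moment, N m; "grip_width": finger opening in m.
Only numpy, scipy, OpenCV 4.12 (cv2) and the standard library are available. Lean on these libraries where they do the work, as an engineer would, in place of code of your own. Each camera call takes 0.05 s, during which the arm holds its last target.

TASK

Slide the round drip-tray grille along the press's loading plate, under the ram, until it is fully home and stops against the two pins at the back of the slot. Then press the yellow treadle right down to its stop, hold it down for about a second and let it come back up, leaving the grille home in the press. Do not disturb the water tank, the paper roll or the screwdriver.

Things in the scene. Friction and masses are not known exactly. Their poses are not given: they have to be found in the camera images.
- grille_center (a point): Centre (half-way up) of the loose round steel drip grille: a flat disc 130 mm across and 12 mm thick with black slots on top (the slots are shallow marks, nothing hooks in them), about 0.2 to 0.4 kg, lying flat on the press's loading plate in front of the throat. Too wide to grip across: push it at its rim. z is up.
- seat (a point): Where the grille's centre is when fully home, stopped by the two red pins; 20 mm above the bench. Axes: x level along the throat, inward (the way the grille is pushed), y across it, z up. The top of the flat aluminium loading plate is 6 mm below this point and reaches 285 mm before it and 105 mm to either side. The press is fixed.
- mouth (a point): Point on the throat's centre line 85 mm before the seat, same height and axes. In these axes black flared guides, tops 8 mm above this point, narrow the entry from y = +-98 mm at x = -20 mm to y = +-74 mm at x = +20 mm; from there two grey cheeks (inner faces y = +-70 mm, tops 50 mm above this point) form the channel, to x = +165 mm.
- bridge_edge (a point): Middle of the front upper edge of the grey bridge across the channel, 74 mm above and 10 mm beyond the seat; underside 24 mm lower. An air cylinder stands on it from 7 mm behind the edge, 60 mm tall. Below the bridge hangs the round steel ram, 72 mm across, 10 mm thick, centred 15 mm beyond the seat; at rest its underside is 21 mm above the grille's top.
- pedal_pad (a point): Centre, on the top surface, of the black ribbed rubber area (75 x 78 mm) of the yellow hinged treadle plate (155 x 90 mm); moves with the plate. Its x axis is level at rest and points to the hinge, about 114 mm away and 32 mm lower; y is along the hinge. At rest the plate rises 0.22 rad away from the hinge; at the stop it is nearly level and the pad is 22 mm lower. Base fixed.
- pedal (a joint): Treadle angle in rad: 0 released (up), 0.20 at its stop (fully down). Sprung: it returns by itself. At the pad about 4 N starts it moving and about 10 N holds it at the stop. It drives the press's ram down without touching the grille.
- tank_center (a point): Bystander: centre of an open clear plastic water tank, 190 x 120 x 140 mm high. Leave alone.
- roll_center (a point): Bystander: centre of an upright white paper roll, 110 mm across, 100 mm high. Leave alone.
- driver: Bystander: screwdriver with a black handle, 200 mm long, lying on the bench along its x axis. Leave alone.
Things that resemble listed ones, but are neither listed nor needed, are in the scene too. Of the things that look like the part that bears grille_center, the smallest one is meant.

How it is judged:
By the outcome, as a careful person would: the job done as asked, in the order asked, and still so for the second after the job is handed in, with the robot touching nothing.
It also fails if it takes over 67 s, if anything falls off the work surface, if the arm or the gripper's body presses on something with over 40 N, if the wrist force passes 120 N, or if a joint passes its speed limit or range.

## Working session

There is one attempt and no reset: what is moved stays moved. The work goes in short steps, Python scripts to look and compute and a tool call to move; the robot and the scene stay as the last step left them, time stands still between calls to the robot, and variables do not carry over. Pictures are saved under pics/ and viewed, and the job is handed in when it is done.

Besides the shell and the picture viewer there is one more tool, called after "Call:" as a command line: name --argument value ..., lists and objects as JSON in quotes. step_arm: Moves the arm, as the interface text tells. Its arguments: {"type":"object","properties":{"targets":{"type":"array","items":{"type":"array","items":{"type":"array","items":{"type":"number"}}}},"grip_force":{"type":"number"}},"required":["targets"]}

```bash
mkdir -p pics; python3 - <<'E'
from workcell import bot, eyes
import cv2
s=bot.observe(); print(s['clock'],s['position'],s['tool_rot'],s['grip_width'],bot.tcp_to_tips)
for n in('scene','top'):
    im=eyes.grab_frame(n); cv2.imwrite(f'pics/{n}0.png',im[:,:,::-1]); 
    c=eyes.get_calibration(n); print(n,c)
E
```

```text
0.0 [0.269963   0.56335537 0.25272869] [-1.48120387  1.56967624 -1.92801807] 0.08556507094516758 0.022
scene {'fx': 469.19887338229495, 'fy': 469.19887338229495, 'cx': 258.49655324999515, 'cy': 189.46907893095826, 'camera_from_world': array([[ 0.1860832 ,  0.98251035, -0.00681531, -0.13657456],
       [ 0.83907194, -0.16251793, -0.51917839, -0.3767739 ],
       [-0.51120576,  0.09089184, -0.85463872,  1.75493861],
       [ 0.        ,  0.        ,  0.        ,  1.        ]])}
top {'fx': 427.32159063979907, 'fy': 427.32159063979907, 'cx': 255.5417832232408, 'cy': 185.72485147371881, 'camera_from_world': array([[-8.37434646e-04, -9.99957495e-01, -9.18189304e-03,
         6.31859559e-02],
       [-9.88743329e-01,  2.20176245e-03, -1.49605417e-01,
         4.96240452e-01],
       [ 1.49619275e-01,  8.95325074e-03, -9.88703147e-01,
         1.60871892e+00],
       [ 0.00000000e+00,  0.00000000e+00,  0.00000000e+00,
         1.00000000e+00]])}
```

View pics/scene0.png

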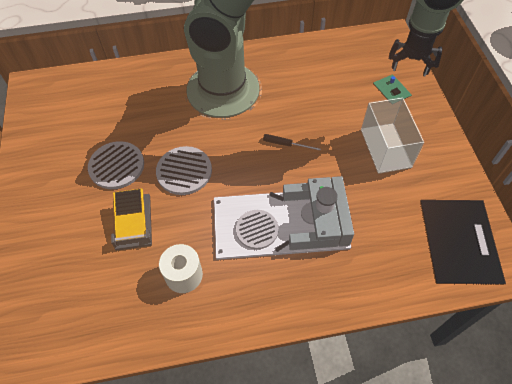

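View pics/top0.png

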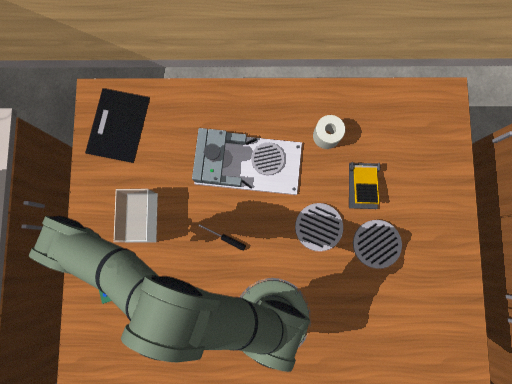

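Three round grilles show in the top view: (268,158) on the plate, and (319,227) and (378,244) on the bench. The one at (268,158) is the smallest and the only one on the loading plate, so it fits. I'll confirm this in a crop.

```bash
python3 - <<'E'
import cv2,numpy as np
a=cv2.imread('pics/top0.png')[110:220,180:400]; a=cv2.resize(a,None,fx=3.6,fy=3.6,interpolation=cv2.INTER_CUBIC); cv2.imwrite('pics/c_top.png',a)
a=cv2.imread('pics/scene0.png')[160:300,90:370]; a=cv2.resize(a,None,fx=2.8,fy=2.8,interpolation=cv2.INTER_CUBIC); cv2.imwrite('pics/c_sc.png',a)
E
```

```text
(no output)
```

View pics/c_top.png

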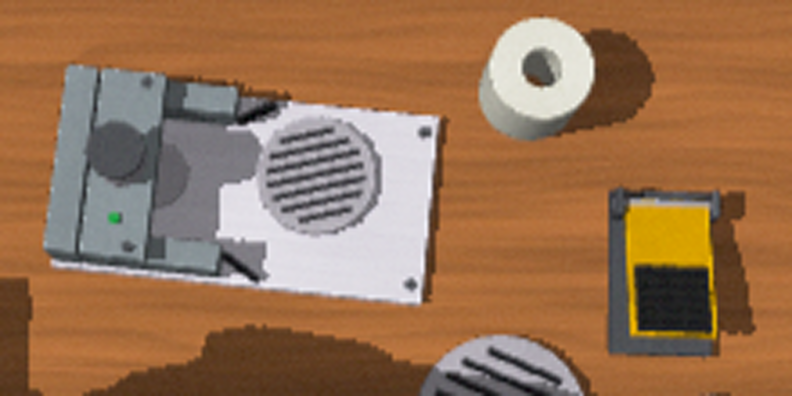

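View pics/c_sc.png

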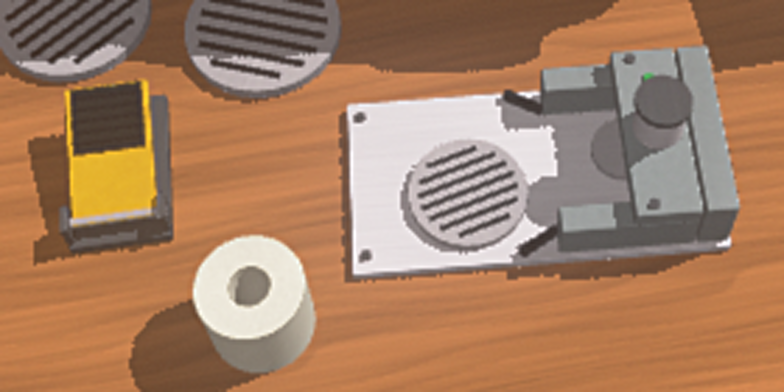

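The crops confirm it: the grille at (268,158) is about 130 px across in its crop against about 165 for the next one, and it lies on the plate. The throat points to image left in the top view. Next I'll measure it.

```bash
cat > h.py <<'E'
import numpy as np,cv2
from workcell import bot,eyes
def ray(n,px):
    c=eyes.get_calibration(n);M=c['camera_from_world'];R=M[:3,:3];t=M[:3,3]
    px=np.atleast_2d(np.asarray(px,float))
    d=np.c_[(px[:,0]-c['cx'])/c['fx'],(px[:,1]-c['cy'])/c['fy'],np.ones(len(px))]@R
    return -R.T@t,d
def plane(n,px,z):
    o,d=ray(n,px); return o+d*((z-o[2])/d[:,2])[:,None]
def proj(n,P):
    c=eyes.get_calibration(n);M=c['camera_from_world'];q=np.atleast_2d(P)@M[:3,:3].T+M[:3,3]
    return np.c_[q[:,0]/q[:,2]*c['fx']+c['cx'],q[:,1]/q[:,2]*c['fy']+c['cy']]
E
python3 - <<'E'
from h import *
pt=lambda c,o,s:np.array(c,float)/s+o
# hand-read corners
ct=pt([(440,116),(423,303)],(180,110),3.6); cs=pt([(348,105),(353,276)],(90,160),2.8)
print('front corners top',plane('top',ct,.014).round(4)[:,:2].tolist()); print('scene',plane('scene',cs,.014).round(4)[:,:2].tolist())
roi={'top':(185,115,310,205),'scene':(205,170,360,265)}
for n in('top','scene'):
    im=cv2.imread(f'pics/{n}0.png'); hsv=cv2.cvtColor(im,cv2.COLOR_BGR2HSV)
    x0,y0,x1,y1=roi[n]; m=np.zeros(im.shape[:2],np.uint8); m[y0:y1,x0:x1]=255
    white=((hsv[...,2]>205)&(hsv[...,1]<25)).astype(np.uint8)*m
    c=max(cv2.findContours(white,0,1)[0],key=cv2.contourArea)
    print(n,'white rect',cv2.contourArea(c),cv2.boundingRect(c))
    # grille: mid grey top
    b=im.astype(int); print(im[158 if n=='top' else 229,(255 if n=='top' else 257)-0:][:40:3].tolist()[:4])
    g=((hsv[...,2]>140)&(hsv[...,2]<205)&(hsv[...,1]<45)).astype(np.uint8)*m
    g=cv2.morphologyEx(g,cv2.MORPH_OPEN,np.ones((2,2)))
    for k in cv2.findContours(g,0,1)[0]:
        if cv2.contourArea(k)>300:
            e=cv2.fitEllipse(cv2.convexHull(k)); print(' blob',cv2.contourArea(k),e, plane(n,[e[0]],.026).round(4)[0,:2], 'diam mm', np.ptp(plane(n,k[:,0],.026),axis=0)[:2].round(3))
    # yellow + pad
    y=((hsv[...,0]>18)&(hsv[...,0]<32)&(hsv[...,1]>200)&(hsv[...,2]>140)).astype(np.uint8)
    k=max(cv2.findContours(y,0,1)[0],key=cv2.contourArea); print(' yellow',cv2.minAreaRect(k))
    q=((hsv[...,2]<60)).astype(np.uint8); bx=cv2.boundingRect(k); z=np.zeros_like(q); z[bx[1]-6:bx[1]+bx[3]+4,bx[0]:bx[0]+bx[2]]=1
    k=max(cv2.findContours(q*z,0,1)[0],key=cv2.contourArea); print(' pad',cv2.minAreaRect(k),cv2.boundingRect(k))
    cv2.imwrite(f'pics/m_{n}.png',cv2.resize(np.hstack([g[y0:y1,x0:x1],white[y0:y1,x0:x1]]),None,fx=2.5,fy=2.5,interpolation=0))
E
```

```text
front corners top [[0.674, -0.1226], [0.4663, -0.1007]]
scene [[0.4701, -0.0932], [0.6783, -0.1169]]
top white rect 1513.0 (240, 138, 62, 56)
[[159, 150, 156], [164, 159, 162], [181, 174, 176], [127, 122, 126]]
 blob 806.5 ((268.2123107910156, 159.30374145507812), (32.4206657409668, 33.5870475769043), 44.51763916015625) [0.6026 0.0128] diam mm [0.128 0.125]
 blob 368.0 ((200.20191955566406, 154.6265411376953), (11.59988021850586, 61.34960174560547), 7.5673956871032715) [0.6221 0.2798] diam mm [0.205 0.052]
 yellow ((365.5, 185.0), (34.0, 23.0), 90.0)
 pad ((367.0, 192.5), (17.0, 20.0), 90.0) (357, 184, 21, 18)
scene white rect 2228.5 (214, 194, 75, 64)
[[194, 192, 204], [191, 189, 200], [126, 125, 133], [68, 70, 76]]
 blob 486.5 ((267.66986083984375, 227.99575805664062), (38.96928405761719, 68.82267761230469), 82.41692352294922) [0.6143 0.0512] diam mm [0.128 0.208]
 blob 461.0 ((330.0062255859375, 223.36099243164062), (27.90880584716797, 34.552818298339844), 11.220719337463379) [0.6349 0.2408] diam mm [0.102 0.079]
 blob 532.5 ((343.0875549316406, 205.11854553222656), (12.918328285217285, 82.79203796386719), 168.62884521484375) [0.5809 0.2976] diam mm [0.207 0.054]
 yellow ((128.76876831054688, 212.62823486328125), (45.320281982421875, 29.88109588623047), 85.76361083984375)Traceback (most recent call last):
  File "<stdin>", line 24, in <module>
ValueError: max() iterable argument is empty
```

```bash
cat >> h.py <<'E'
def edge(im,n,A,B,w=9,N=60):
    """subpixel white->nonwhite edge near world seg A-B: fit line in image, returns (point,dir) pixels"""
    g=cv2.GaussianBlur(im,(0,0),0.7)[...,0].astype(np.float32)  # blue channel: plate bright, wood dark
    a,b=proj(n,[A,B]);d=(b-a)/np.linalg.norm(b-a);nn=np.array([-d[1],d[0]])
    s=np.arange(-w,w+.01,.25);P=[]
    for t in np.linspace(.08,.92,N):
        c=a+t*(b-a);q=(c+s[:,None]*nn).astype(np.float32)
        v=cv2.remap(g,q[None,:,0].copy(),q[None,:,1].copy(),cv2.INTER_LINEAR)[0]
        gr=np.abs(np.gradient(v));i=gr.argmax()
        if gr[i]>5:
            j=slice(max(0,i-6),i+7);P.append(c+nn*(s[j]*gr[j]).sum()/gr[j].sum())
    P=np.array(P,np.float32);
    for _ in range(3):
        l=cv2.fitLine(P,cv2.DIST_HUBER,0,.01,.01).ravel();r=np.abs((P-l[2:])@[-l[1],l[0]]);P=P[r<max(.6,2*np.median(r))]
    return l,len(P),r.mean()
E
python3 - <<'E'
from h import *
c1=np.array([.6755,-.120,.014]);c2=np.array([.468,-.097,.014])
u=(c1-c2)/np.linalg.norm(c1-c2); X=np.array([-u[1],u[0],0]); X=X if X[1]>0 else -X
print('guess X',X)
for n in('top','scene'):
    im=cv2.imread(f'pics/{n}0.png')
    L={}
    for k,(A,B) in dict(front=(c1,c2),far=(c1,c1+X*.14),near=(c2,c2+X*.14)).items():
        l,N,r=edge(im,n,A,B,6); w=plane(n,[l[2:]-20*l[:2],l[2:]+20*l[:2]],.014)[:,:2]
        e=w[1]-w[0]; L[k]=(w[0],e/np.linalg.norm(e)); print(n,k,N,round(float(r),2),'dir deg',round(float(np.degrees(np.arctan2(e[1],e[0]))),2))
    def isec(p,q): s=np.linalg.solve(np.c_[p[1],-q[1]],q[0]-p[0]); return p[0]+s[0]*p[1]
    a=isec(L['front'],L['far']);b=isec(L['front'],L['near']);print(n,'far corner',a.round(4),'near',b.round(4),np.linalg.norm(a-b),'mid',((a+b)/2).round(4))
E
```

```text
guess X [0.11016866 0.99391291 0.        ]
top front 60 0.09 dir deg -6.07
top far 60 0.11 dir deg -96.22
top near 60 0.08 dir deg -96.36
top far corner [ 0.675  -0.1196] near [ 0.4655 -0.0973] 0.21067902767644156 mid [ 0.5702 -0.1084]
scene front 60 0.14 dir deg -6.19
scene far 56 0.12 dir deg 83.96
scene near 60 0.09 dir deg 83.73
scene far corner [ 0.6759 -0.1177] near [ 0.467  -0.0951] 0.21014845752502376 mid [ 0.5715 -0.1064]
```

View pics/m_top.png

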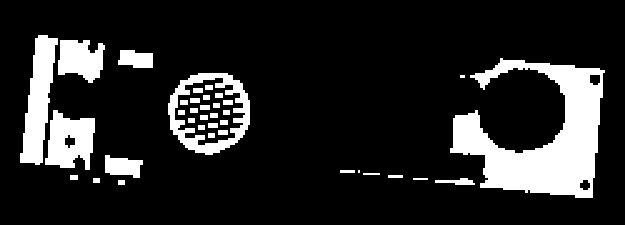

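```bash
python3 - <<'E'
from h import *
for n in('top','scene'):
    c=eyes.get_calibration(n)['camera_from_world']; print(n,(-c[:3,:3].T@c[:3,3]).round(3))
for n,b in(('top',(335,150,400,225)),('scene',(100,180,165,255))):
    x0,y0,x1,y1=b; cv2.imwrite(f'pics/p_{n}.png',cv2.resize(cv2.imread(f'pics/{n}0.png')[y0:y1,x0:x1],None,fx=8,fy=8,interpolation=0))
E
cd pics; python3 -c "
import cv2,numpy as np
a=cv2.imread('p_top.png')[:600];b=cv2.imread('p_scene.png')[:600]
m=cv2.resize(np.hstack([a,b]),None,fx=.75,fy=.75);print(m.shape);cv2.imwrite('pp.png',m)"
```

```text
top [0.25  0.048 1.665]
scene [ 1.239 -0.087  1.303]
(450, 780, 3)
```

View pics/pp.png

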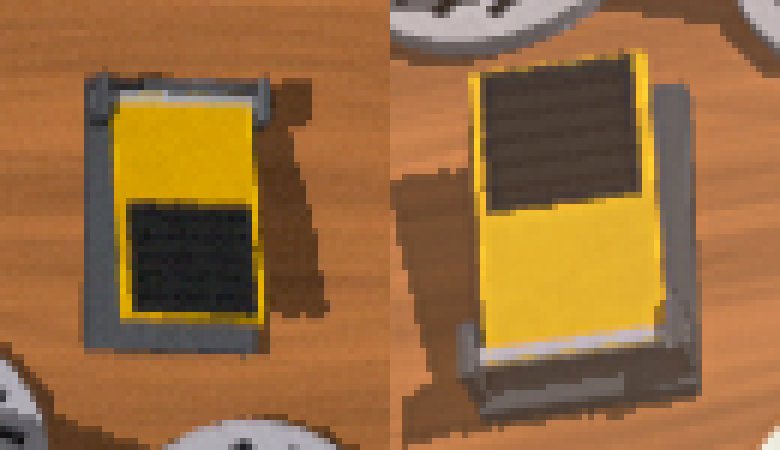

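```bash
python3 - <<'E'
from h import *
def tri(a,b):
    o1,d1=ray('top',a);o2,d2=ray('scene',b);out=[]
    for x,y in zip(d1,d2):
        s=np.linalg.lstsq(np.c_[x,-y],o2-o1,rcond=None)[0];p,q=o1+s[0]*x,o2+s[1]*y;out.append(np.r_[(p+q)/2,np.linalg.norm(p-q)])
    return np.array(out).round(4)
t=np.array([(127,203),(251,204),(258,313),(133,313)])/6+(335,150)-.5
# scene order matched: top TL(hinge side,+y), TR(hinge,-y), BR(free,-y), BL(free,+y)
s=np.array([(641,195),(488,213),(483,73),(632,55)],float);s[:,0]-=390;s=s/6+(100,180)-.5
C=tri(t,s);print(C);print('centre',C.mean(0), tri(t.mean(0)[None],s.mean(0)[None]))
P=C[:,:3];h=(P[0]+P[1]-P[2]-P[3])/2;print('to hinge',h,np.linalg.norm(h),np.degrees(np.arctan2(h[1],h[0])),'w',np.linalg.norm(P[0]-P[1]))
for z in(.055,.060,.065):print(z,plane('top',[t.mean(0)],z)[0].round(4),plane('scene',[s.mean(0)],z)[0].round(4))
g=np.array([[467,192]])/2.8+(90,160)-.5+.18
im=cv2.imread('pics/scene0.png');
print('grille top',plane('top',[(268.2,159.3)],.026).round(4),'scene',plane('scene',g,.026).round(4))
# roll
print('roll top', plane('top',[(180+538/3.6,110+65/3.6)],.1).round(3), plane('scene',[(90+250/2.8,160+287/2.8)],.1).round(3))
E
```

```text
[[ 0.5022 -0.3183  0.054   0.0016]
 [ 0.5006 -0.3945  0.0588  0.0034]
 [ 0.4292 -0.3904  0.0773  0.0042]
 [ 0.4299 -0.315   0.0725  0.0023]]
centre [ 0.465475 -0.35455   0.06565   0.002875] [[ 0.4653 -0.3548  0.0648  0.0029]]
to hinge [ 0.07185 -0.0037  -0.0185 ] 0.0742856816620808 -2.947909379999614 w 0.07636779425909851
0.055 [ 0.4666 -0.3588  0.055 ] [ 0.4595 -0.3555  0.055 ]
0.06 [ 0.4659 -0.3575  0.06  ] [ 0.4626 -0.3544  0.06  ]
0.065 [ 0.4653 -0.3563  0.065 ] [ 0.4657 -0.3533  0.065 ]
grille top [[0.6026 0.0129 0.026 ]] scene [[0.6087 0.0176 0.026 ]]
roll top [[ 0.707 -0.217  0.1  ]] [[ 0.708 -0.216  0.1  ]]
```

Measurements:
- Both views agree on the plate to 2 mm, and its width comes out at 210 mm.
- The seat is at about (0.601, 0.176), with the throat axis at 83.9°.
- The grille is about 160 mm before the seat and 20 mm off to −Y.
- The pad is at (0.465, −0.355, 0.065).

I'll push with both open fingers straddling the rim.

```bash
cat >> h.py <<'E'
from scipy.spatial.transform import Rotation as Ro
th=np.radians(83.9);X=np.array([np.cos(th),np.sin(th),0]);Y=np.array([-X[1],X[0],0]);seat=np.array([.6013,.176,.020])
def st():
    s=bot.observe();r=s['tool_rot'];R=Ro.from_euler('xyz',r).as_matrix();return s,np.array(s['position']),R
def down(yax):
    x=np.array([0,0,-1.]);y=np.array(yax)/np.linalg.norm(yax);return np.c_[x,y,np.cross(x,y)]
def delta(p,Rt=None):
    s,p0,R=st();Rt=R if Rt is None else Rt
    return (R.T@(np.array(p)-p0)*100).round(2),Ro.from_matrix(R.T@Rt).as_rotvec().round(3)
def inpress(p): d=np.array(p)-seat;return (np.array([d@X,d@Y,d[2]])*1000).round(1)
E
python3 - <<'E'
from h import *
s,p,R=st();print(R.round(3),s['force'])
for sg in(1,-1):
    print(sg,delta([.5948,-.0717,.25],down(sg*Y)))
E
```

```text
[[-0.     0.432  0.902]
 [-0.001  0.902 -0.432]
 [-1.    -0.001  0.   ]] [ 0.23778048 -0.02786287  0.025212  ]
1 (array([  0.33, -43.24,  56.74]), array([-1.911e+00, -1.000e-03,  1.000e-03]))
-1 (array([  0.33, -43.24,  56.74]), array([1.23e+00, 1.00e-03, 1.00e-03]))
```

Call:
step_arm --targets '[[[0,-43.2,56.7,1.23,0,0,0.85],[0,-43.2,56.7,1.23,0,0,0.85],[0,-43.2,56.7,1.23,0,0,0.85],[0,-43.2,56.7,1.23,0,0,0.85],[0,-43.2,56.7,1.23,0,0,0.85],[0,-43.2,56.7,1.23,0,0,0.85],[0,-43.2,56.7,1.23,0,0,0.85],[0,-43.2,56.7,1.23,0,0,0.85],[0,-43.2,56.7,1.23,0,0,0.85],[0,-43.2,56.7,1.23,0,0,0.85]]]'

```text
clock: 1.1
position: [0.4981, 0.1167, 0.2533]
tool_rot: [-0.303, 1.57, -1.98]
force: [1.9, 0.8, 0.1]
grip_width: 0.0727
```

```bash
python3 - <<'E'
from h import *
s,p,R=st();print(s['clock'],p,s['qpos'].round(2),s['grip_width'])
print(delta([.5948,-.0717,.25],down(-Y)))
E
```

```text
1.1 [0.49811403 0.1166697  0.25327565] [-0.63  0.36  0.37  1.91 -0.16  0.9  -0.29] 0.07271061904834554
(array([ 0.34, 11.63, 17.7 ]), array([-0.001,  0.001,  0.   ]))
```

Call:
step_arm --targets '[[[0.3,11.6,17.7,0,0,0,0.85],[0.3,11.6,17.7,0,0,0,0.85],[0.3,11.6,17.7,0,0,0,0.85],[0.3,11.6,17.7,0,0,0,0.85],[0.3,11.6,17.7,0,0,0,0.85],[9.3,11.6,17.7,0,0,0,0.85],[9.3,11.6,17.7,0,0,0,0.85],[15.0,11.6,17.7,0,0,0,0.85],[15.0,11.6,17.7,0,0,0,0.85],[15.0,11.6,17.7,0,0,0,0.85]]]'

```text
clock: 2.1
position: [0.594, -0.0718, 0.1031]
tool_rot: [-1.1, 1.568, -2.778]
force: [0.5, -0.4, -0.0]
grip_width: 0.0726
```

```bash
python3 - <<'E'
from h import *
s,p,R=st();print(s['clock'],p,s['force'],inpress(p))
print(delta([.5948,-.0717,.06],down(-Y)))
for n in('top','scene'):
    im=eyes.grab_frame(n)[:,:,::-1]; cv2.imwrite(f'pics/{n}1.png',im)
a=cv2.imread('pics/top1.png')[110:260,180:330];b=cv2.imread('pics/scene1.png')[150:300,190:370]
cv2.imwrite('pics/v1.png',cv2.resize(np.hstack([a,b]),None,fx=2.4,fy=2.4,interpolation=cv2.INTER_CUBIC))
E
```

```text
2.1 [ 0.59398008 -0.07179789  0.10308045] [ 0.47580834 -0.43220327 -0.00598448] [-247.2  -19.1   83.1]
(array([ 4.31,  0.09, -0.02]), array([-0.001,  0.001,  0.003]))
```

View pics/v1.png

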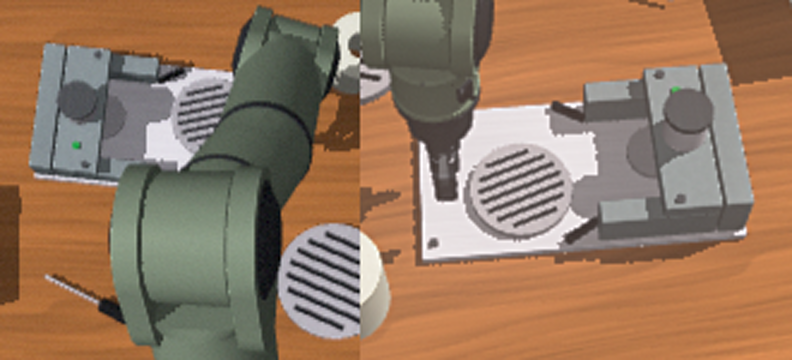

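The fingers hang over the plate behind the grille, with the near finger at (449,190) and the grille's rim starting at (468,190) in the crop. Now I'll descend slowly and feel for the plate.

Call:
step_arm --targets '[[[3.0,0,0,0,0,0,0.85],[5.0,0,0,0,0,0,0.85],[5.5,0,0,0,0,0,0.85],[5.8,0,0,0,0,0,0.85],[6.0,0,0,0,0,0,0.85],[6.2,0,0,0,0,0,0.85],[6.2,0,0,0,0,0,0.85]]]'

```text
clock: 2.9
position: [0.5959, -0.072, 0.0441]
tool_rot: [1.292, 1.568, -0.386]
force: [0.3, 0.1, -0.7]
grip_width: 0.0728
```

Call:
step_arm --targets '[[[0.2,0,0,0,0,0,0.85],[0.4,0,0,0,0,0,0.85],[0.6,0,0,0,0,0,0.85],[0.6,0,0,0,0,0,0.85]]]'

```text
clock: 3.3
position: [0.5958, -0.072, 0.0378]
tool_rot: [1.225, 1.568, -0.453]
force: [-1.2, 0.2, -0.3]
grip_width: 0.0725
```

Call:
step_arm --targets '[[[0.1,0,0,0,0,0,0.85],[0.2,0,0,0,0,0,0.85],[0.3,0,0,0,0,0,0.85],[0.3,0,0,0,0,0,0.85]]]'

```text
clock: 3.7
position: [0.5957, -0.072, 0.0346]
tool_rot: [1.185, 1.569, -0.493]
force: [-0.8, 0.5, -0.1]
grip_width: 0.0725
```

Call:
step_arm --targets '[[[0.1,0,0,0,0,0,0.85],[0.2,0,0,0,0,0,0.85],[0.3,0,0,0,0,0,0.85],[0.3,0,0,0,0,0,0.85]]]'

```text
clock: 4.1
position: [0.5956, -0.072, 0.0314]
tool_rot: [1.138, 1.569, -0.54]
force: [-0.1, -0.3, -0.2]
grip_width: 0.073
```

Call:
step_arm --targets '[[[0.1,0,0,0,0,0,0.85],[0.2,0,0,0,0,0,0.85],[0.3,0,0,0,0,0,0.85],[0.3,0,0,0,0,0,0.85]]]'

```text
clock: 4.5
position: [0.5956, -0.072, 0.0283]
tool_rot: [1.106, 1.569, -0.572]
force: [-0.2, -0.7, -0.2]
grip_width: 0.0723
```

Call:
step_arm --targets '[[[0.1,0,0,0,0,0,0.85],[0.2,0,0,0,0,0,0.85],[0.3,0,0,0,0,0,0.85],[0.3,0,0,0,0,0,0.85]]]'

```text
clock: 4.9
position: [0.5957, -0.0721, 0.0274]
tool_rot: [1.571, 1.569, -0.107]
force: [-12.7, 2.3, 45.0]
grip_width: 0.0726
```

Contact with the plate comes at TCP z≈0.028. I'll raise about 3.5 mm and work out the diagonal push.

Call:
step_arm --targets '[[[-0.4,0,0,0,0,0,0.85],[-0.4,0,0,0,0,0,0.85]]]'

```text
clock: 5.1
position: [0.5962, -0.0722, 0.032]
tool_rot: [1.589, 1.567, -0.089]
force: [0.3, 0.3, 0.2]
grip_width: 0.0728
```

```bash
python3 - <<'E'
from h import *
s,p,R=st();print(s['clock'],p,s['force'],inpress(p),R.round(3))
W=lambda a,l,z=.0315: np.r_[(seat+X*a/1000+Y*l/1000)[:2],z]
for a,l in((-235,-20),(-225,-20),(-150,0),(-80,0),(-65,0),(-55,0)): print(a,l,delta(W(a,l),down(-Y)))
E
```

```text
5.1 [ 0.5961746  -0.07215889  0.0320398 ] [0.27185796 0.26625544 0.1986659 ] [-247.3  -21.3   12. ] [[ 0.003  0.994 -0.107]
 [-0.    -0.107 -0.994]
 [-1.     0.003 -0.   ]]
-235 -20 (array([ 0.05, -0.13, -1.23]), array([-0.001, -0.   , -0.003]))
-225 -20 (array([ 0.05, -0.13, -2.23]), array([-0.001, -0.   , -0.003]))
-150 0 (array([ 0.05, -2.14, -9.73]), array([-0.001, -0.   , -0.003]))
-80 0 (array([  0.05,  -2.14, -16.73]), array([-0.001, -0.   , -0.003]))
-65 0 (array([  0.05,  -2.14, -18.23]), array([-0.001, -0.   , -0.003]))
-55 0 (array([  0.05,  -2.14, -19.23]), array([-0.001, -0.   , -0.003]))
```

Call:
step_arm --targets '[[[0,-0.1,-0.6,0,0,0,0.85],[0,-0.1,-1.2,0,0,0,0.85],[0,-0.1,-1.8,0,0,0,0.85],[0,-0.1,-2.4,0,0,0,0.85],[0,-0.1,-3.0,0,0,0,0.85],[0,-0.1,-3.5,0,0,0,0.85],[0,-0.1,-3.5,0,0,0,0.85]]]'

```text
clock: 5.8
position: [0.599, -0.0362, 0.032]
tool_rot: [1.69, 1.568, 0.012]
force: [0.3, 0.7, -0.1]
grip_width: 0.0725
```

```bash
cat > look.py <<'E'
from h import *
import sys
k=sys.argv[1]
s,p,R=st();print(s['clock'],p.round(4),s['force'].round(1),inpress(p))
for n in('top','scene'):
    im=eyes.grab_frame(n)[:,:,::-1]; cv2.imwrite(f'pics/{n}{k}.png',im)
a=cv2.imread(f'pics/top{k}.png')[110:260,180:330];b=cv2.imread(f'pics/scene{k}.png')[150:300,190:370]
cv2.imwrite(f'pics/v{k}.png',cv2.resize(np.hstack([a,b]),None,fx=2.4,fy=2.4,interpolation=cv2.INTER_CUBIC))
E
python3 look.py 2
```

```text
5.8 [ 0.599  -0.0362  0.032 ] [ 0.3  0.7 -0.1] [-211.3  -20.2   12. ]
```

View pics/v2.png

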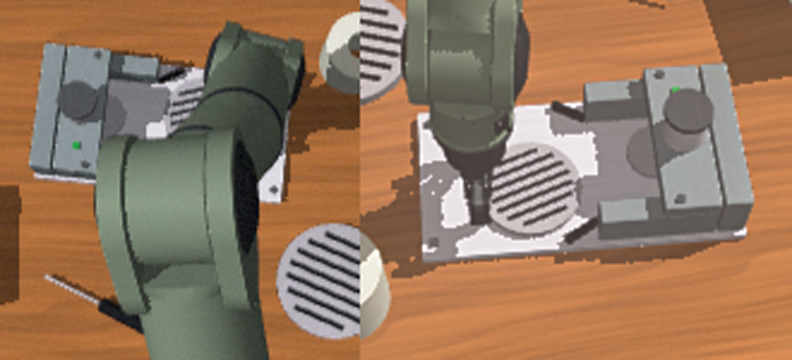

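Contact is made and the rim is nestled: its far edge moved from 572 to 579 px in the crop. Now the diagonal push to the centre line.

Call:
step_arm --targets '[[[0,-0.2,-0.6,0,0,0,0.85],[0,-0.4,-1.3,0,0,0,0.85],[0,-0.6,-2.0,0,0,0,0.85],[0,-0.8,-2.6,0,0,0,0.85],[0,-1.0,-3.3,0,0,0,0.85],[0,-1.2,-3.9,0,0,0,0.85],[0,-1.4,-4.6,0,0,0,0.85],[0,-1.6,-5.2,0,0,0,0.85],[0,-1.8,-5.9,0,0,0,0.85],[0,-2.0,-6.5,0,0,0,0.85]]]'

```text
clock: 6.9
position: [0.5859, 0.0303, 0.032]
tool_rot: [1.624, 1.567, -0.054]
force: [0.2, -2.9, 1.3]
grip_width: 0.0726
```

```bash
python3 look.py 3
```

```text
6.9 [0.5859 0.0303 0.032 ] [ 0.2 -2.9  1.3] [-146.5   -0.2   12. ]
```

View pics/v3.png

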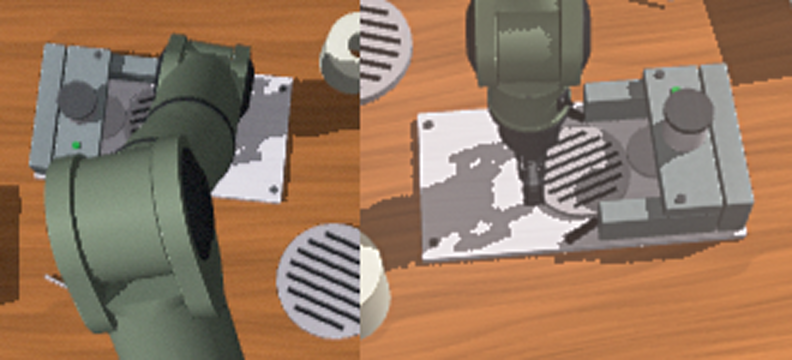

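The grille sits between the guides, entering the cheeks (crop ~(585,170)). Now a straight push.

Call:
step_arm --targets '[[[0,0,-0.7,0,0,0,0.85],[0,0,-1.4,0,0,0,0.85],[0,0,-2.1,0,0,0,0.85],[0,0,-2.8,0,0,0,0.85],[0,0,-3.5,0,0,0,0.85],[0,0,-4.2,0,0,0,0.85],[0,0,-4.9,0,0,0,0.85],[0,0,-5.6,0,0,0,0.85],[0,0,-6.3,0,0,0,0.85],[0,0,-7.0,0,0,0,0.85]]]'

```text
clock: 8.0
position: [0.5932, 0.1012, 0.032]
tool_rot: [1.78, 1.568, 0.103]
force: [-0.0, -1.9, -0.7]
grip_width: 0.0724
```

```bash
python3 look.py 4; python3 -c "
from h import *
print(delta(np.r_[(seat-X*.059)[:2],.032],down(-Y)))"
```

```text
8.0 [0.5932 0.1012 0.032 ] [-0.  -1.9 -0.7] [-75.3   0.1  12. ]
(array([-0.  ,  0.02, -1.53]), array([ 0.002, -0.001, -0.003]))
```

View pics/v4.png

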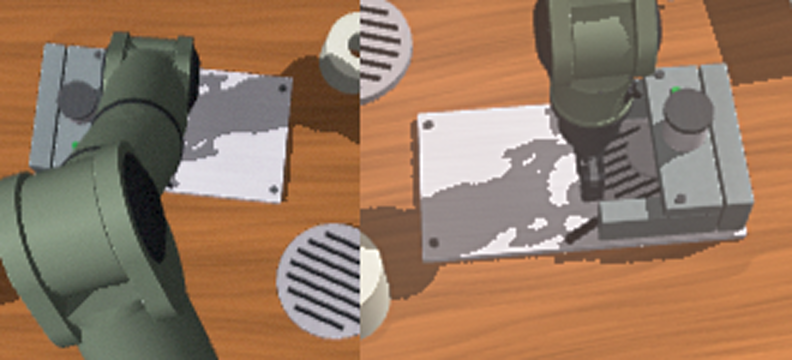

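The grille is under the ram. The rest goes slowly, feeling for the pins.

Call:
step_arm --targets '[[[0,0,-0.2,0,0,0,0.85],[0,0,-0.4,0,0,0,0.85],[0,0,-0.6,0,0,0,0.85],[0,0,-0.8,0,0,0,0.85],[0,0,-1.0,0,0,0,0.85]]]'

```text
clock: 8.6
position: [0.594, 0.1106, 0.0318]
tool_rot: [1.399, 1.568, -0.277]
force: [-3.4, -14.6, 0.7]
grip_width: 0.0726
```

Call:
step_arm --targets '[[[0,0,-0.1,0,0,0,0.85],[0,0,-0.2,0,0,0,0.85],[0,0,-0.3,0,0,0,0.85]]]'

```text
clock: 8.9
position: [0.5939, 0.1109, 0.0318]
tool_rot: [0.468, 1.567, -1.21]
force: [-3.4, -18.9, 2.4]
grip_width: 0.0723
```

Hard stop at 65 mm before the seat, which is the standoff the geometry predicts. The force rose from 2 to 19 N. Now I'll back off, rise and look.

Call:
step_arm --targets '[[[0,0,1.0,0,0,0,0.85],[0,0,3.0,0,0,0,0.85],[0,0,5.0,0,0,0,0.85],[-2,0,7.0,0,0,0,0.85],[-7,0,10,0,0,0,0.85],[-12,0,13,0,0,0,0.85],[-16,0,18,0,0,0,0.85],[-16,0,23,0,0,0,0.85],[-16,0,28,0,0,0,0.5],[-16,0,28,0,0,0,0]]]'

```text
clock: 9.9
position: [0.5628, -0.1716, 0.1941]
tool_rot: [0.681, 1.565, -1.001]
force: [-0.8, -0.2, 0.1]
grip_width: 0.0447
```

```bash
python3 look.py 5
```

```text
9.9 [ 0.5628 -0.1716  0.1941] [-0.8 -0.2  0.1] [-349.8    1.4  174.1]
```

View pics/v5.png

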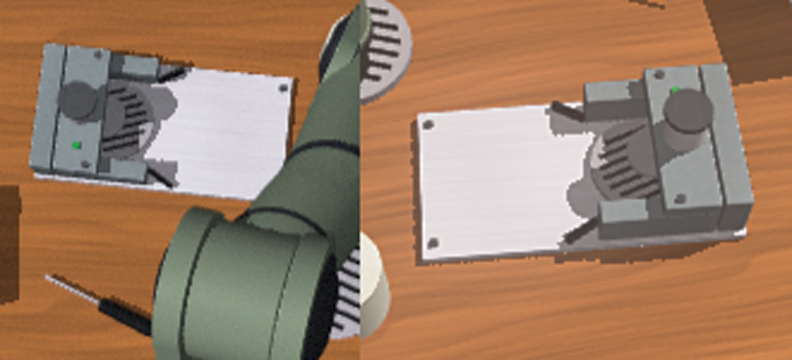

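```bash
python3 - <<'E'
from h import *
print('rim rear expected',(seat-X*.065).round(4)); 
print(inpress(plane('top',[(246.7,160)],.026)[0]),inpress(plane('scene',[(284.2,217.9)],.026)[0]))
print(delta([.4653,-.3548,.194]),delta([.4653,-.3548,.12]))
E
```

```text
rim rear expected [0.5944 0.1114 0.02  ]
[-78.6  -7.2   6. ] [-69.    3.9   6. ]
(array([ 0.02, -7.62, 19.33]), array([0., 0., 0.])) (array([ 7.42, -7.64, 19.29]), array([0., 0., 0.]))
```

```bash
python3 - <<'E'
from h import *
for n,k in(('top',5),('scene',5)):
    im=cv2.imread(f'pics/{n}{k}.png').copy()
    b=(215,125,275,195) if n=='top' else (260,180,325,250)
    z=9 if n=='top' else 9
    c=cv2.resize(im[b[1]:b[3],b[0]:b[2]],None,fx=z,fy=z,interpolation=0)[:595]
    an=np.linspace(0,2*np.pi,180)
    q=proj(n,[np.r_[(seat+.065*(np.cos(a)*X+np.sin(a)*Y))[:2],.026] for a in an])
    for u in ((q-b[:2]+.5)*z).astype(int): cv2.circle(c,tuple(int(v) for v in u),1,(0,0,255),-1)
    cv2.imwrite(f'pics/r_{n}.png',c)
a=cv2.imread('pics/r_top.png');b=cv2.imread('pics/r_scene.png');h=min(len(a),len(b));m=np.hstack([a[:h],b[:h]]);m=cv2.resize(m,None,fx=.7,fy=.7);print(m.shape);cv2.imwrite('pics/r.png',m)
E
```

```text
(416, 788, 3)
```

View pics/r.png

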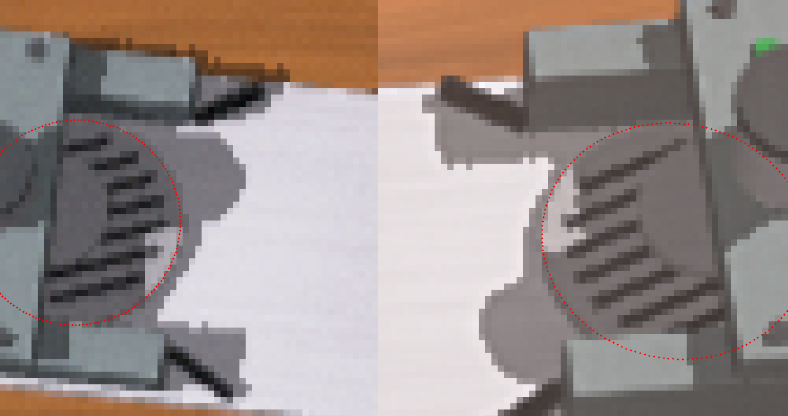

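The expected home circle matches the rim in both views. My earlier top reading had caught the shadow. Next is the treadle: closed fingers above the pad.

Call:
step_arm --targets '[[[0,-7.6,19.3,0,0,0,0],[0,-7.6,19.3,0,0,0,0],[0,-7.6,19.3,0,0,0,0],[0,-7.6,19.3,0,0,0,0],[0,-7.6,19.3,0,0,0,0],[4,-7.6,19.3,0,0,0,0],[7,-7.6,19.3,0,0,0,0],[8.5,-7.6,19.3,0,0,0,0],[9,-7.6,19.3,0,0,0,0],[9,-7.6,19.3,0,0,0,0]]]'

```text
clock: 11.0
position: [0.4661, -0.3548, 0.1044]
tool_rot: [0.572, 1.565, -1.111]
force: [-0.1, -0.3, 0.6]
grip_width: 0.0001
```

```bash
python3 - <<'E'
from h import *
s,p,R=st();print(s['clock'],p,s['force'],s['grip_width'])
print(delta([.4653,-.3548,.092]))
im=eyes.grab_frame('scene')[:,:,::-1];cv2.imwrite('pics/scene6.png',im);cv2.imwrite('pics/v6.png',cv2.resize(im[140:290,60:240],None,fx=3.5,fy=3.5,interpolation=cv2.INTER_CUBIC))
E
```

```text
11.0 [ 0.46611243 -0.35478458  0.10438249] [-0.06261071 -0.26306516  0.57168745] 6.305358253848306e-05
(array([ 1.24, -0.08,  0.  ]), array([0., 0., 0.]))
```

View pics/v6.png

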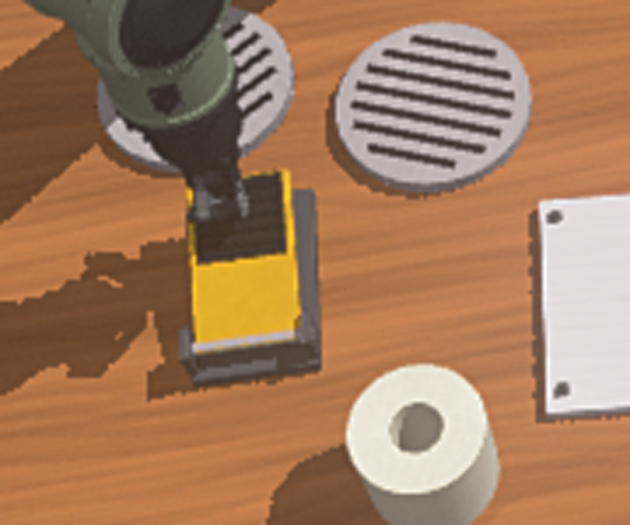

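The closed fingertips hang over the black pad (crop ~(225,212), pad centre ~(240,218)). Now I'll press down gradually.

Call:
step_arm --targets '[[[0.4,0,0,0,0,0,0],[0.8,0,0,0,0,0,0],[1.2,0,0,0,0,0,0],[1.6,0,0,0,0,0,0],[2.0,0,0,0,0,0,0],[2.4,0,0,0,0,0,0],[2.4,0,0,0,0,0,0]]]'

```text
clock: 11.75
position: [0.466, -0.3553, 0.0807]
tool_rot: [0.575, 1.565, -1.109]
force: [-3.2, 0.9, 7.7]
grip_width: -0.0002
```

Call:
step_arm --targets '[[[0.3,0,0,0,0,0,0],[0.6,0,0,0,0,0,0],[0.9,0,0,0,0,0,0],[1.2,0,0,0,0,0,0]]]'

```text
clock: 12.15
position: [0.4651, -0.3555, 0.0686]
tool_rot: [0.391, 1.566, -1.293]
force: [-7.5, 1.4, 11.6]
grip_width: 0.0
```

Call:
step_arm --targets '[[[0.2,0,0,0,0,0,0],[0.3,0,0,0,0,0,0],[0.4,0,0,0,0,0,0]]]'

```text
clock: 12.45
position: [0.4649, -0.3557, 0.0661]
tool_rot: [0.511, 1.566, -1.174]
force: [-13.1, 10.9, 55.3]
grip_width: -0.0002
```

Call:
step_arm --targets '[[[0.1,0,0,0,0,0,0],[0.2,0,0,0,0,0,0]]]'

```text
clock: 12.65
position: [0.4649, -0.3557, 0.0659]
tool_rot: [0.751, 1.566, -0.934]
force: [-14.0, 13.0, 59.9]
grip_width: 0.0001
```

It's at the stop: the position stalls and the force jumps from 12 to 60 N. I'll ease the force a little and hold.

Call:
step_arm --targets '[[[0.1,0,0,0,0,0,0],[0.1,0,0,0,0,0,0],[0.1,0,0,0,0,0,0],[0.1,0,0,0,0,0,0],[0.1,0,0,0,0,0,0],[0.1,0,0,0,0,0,0],[0.1,0,0,0,0,0,0]]]'

```text
clock: 13.35
position: [0.4649, -0.3557, 0.0665]
tool_rot: [0.95, 1.566, -0.736]
force: [-9.4, 8.9, 39.3]
grip_width: -0.0
```

```bash
python3 - <<'E'
from h import *
s,p,R=st();print(s['clock'],p,s['force'])
im=eyes.grab_frame('scene')[:,:,::-1];cv2.imwrite('pics/scene7.png',im);cv2.imwrite('pics/v7.png',cv2.resize(im[150:280,90:370],None,fx=2.8,fy=2.8,interpolation=cv2.INTER_CUBIC))
E
```

```text
13.35 [ 0.46485815 -0.35567659  0.06645073] [-9.41089759  8.86998122 39.32297905]
```

View pics/v7.png

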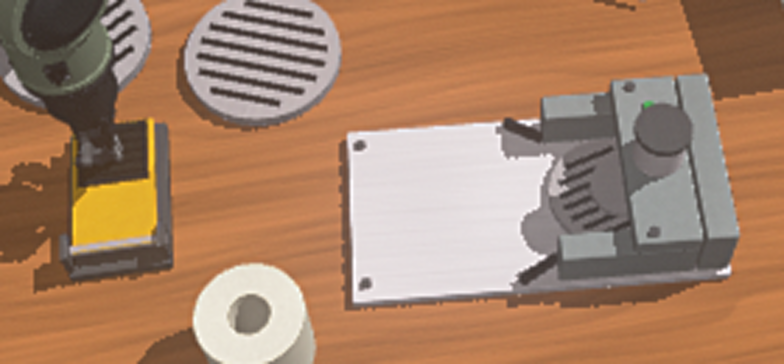

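The treadle is level, on its base, and has been held for about 1 s. Releasing now.

Call:
step_arm --targets '[[[-0.5,0,0,0,0,0,0],[-1.2,0,0,0,0,0,0],[-2.0,0,0,0,0,0,0],[-3.0,0,0,0,0,0,0],[-5,0,0,0,0,0,0],[-9,0,0,0,0,0,0],[-13,0,0,0,0,0,0],[-15,0,8,0,0,0,0],[-15,0,12,0,0,0,0],[-15,0,12,0,0,0,0]]]'

```text
clock: 14.4
position: [0.4487, -0.4785, 0.2179]
tool_rot: [0.637, 1.564, -1.051]
force: [-1.3, 0.7, 0.3]
grip_width: 0.0003
```

```bash
python3 - <<'E'
from h import *
s,p,R=st();print(s['clock'],p,s['force'])
for n in('scene','top'):
    im=eyes.grab_frame(n)[:,:,::-1];cv2.imwrite(f'pics/{n}8.png',im)
a=cv2.imread('pics/scene8.png')[80:300,60:440]; cv2.imwrite('pics/v8.png',cv2.resize(a,None,fx=2.1,fy=2.1,interpolation=cv2.INTER_CUBIC))
E
```

```text
14.4 [ 0.44869813 -0.47850408  0.21793182] [-1.32839659  0.68882572  0.26077813]
```

View pics/v8.png

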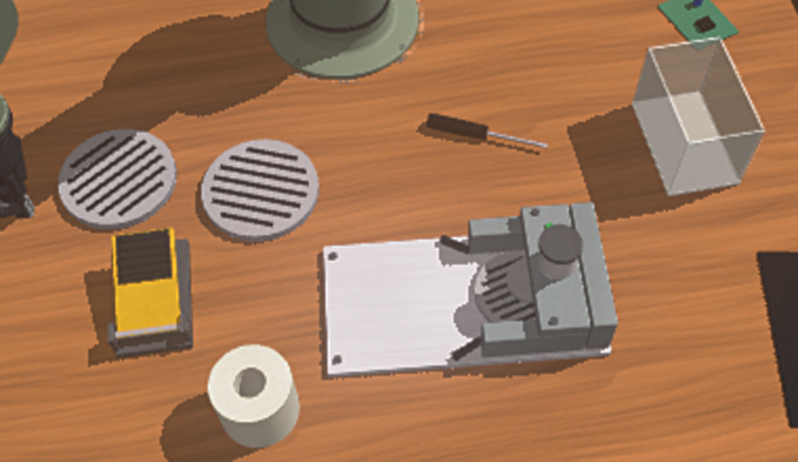

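View pics/top8.png

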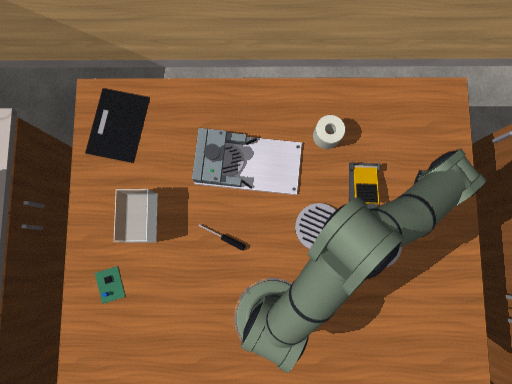

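The treadle looks raised again, with the bystanders in place. I'll do a quick numeric check against the earlier pictures, then hand in.

```bash
python3 - <<'E'
from h import *
L=lambda f:cv2.imread(f'pics/{f}.png')
def sh(a,b,r):
    x0,y0,x1,y1=r;f=lambda i:cv2.cvtColor(L(i),6)[y0:y1,x0:x1].astype(np.float32)
    s,q=cv2.phaseCorrelate(f(a),f(b));return np.round(s,2),round(q,2)
print('pedal',sh('scene0','scene8',(108,185,156,250)),'vs pressed',sh('scene0','scene7',(108,210,156,250)))
print('grille rim',sh('scene5','scene8',(278,200,312,238)))
print('tank',sh('scene0','scene8',(355,95,425,175)),'driver',sh('scene0','scene8',(258,130,330,155)),'roll',sh('scene0','scene8',(155,240,210,297)))
print(bot.observe()['force'].round(1)); bot.job_done()
E
```

```text
pedal (array([-0.02, -0.01]), 1.0) vs pressed (array([0.39, 0.63]), 0.91)
grille rim (array([-0.01, -0.02]), 1.0)
tank (array([ 0.01, -0.02]), 0.98) driver (array([-0.24,  0.4 ]), 0.77) roll (array([ 0.02, -0.  ]), 1.0)
[-0.6  1.  -0.2]
the job is handed in; nothing more can be done
```

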